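Find the key that opens the takings box

ROBOT

A 7-joint arm with a two-finger parallel gripper is mounted at the origin on the work surface. World frame = base frame: x ahead of the robot, y to its left, z up, the work surface at z = 0. Lengths are in mm, angles in degrees, forces in N, time in s.
With the tool pointing down it reaches from about 425 to 875 mm from the base axis. Payload 4.7 kg.
Tool frame: the origin (TCP) lies midway between the tips of the shut fingers; the grasp point (between the pads) lies 19 mm behind it; z points along the fingers, y is the line along which they close (so a half turn about z gives the same grasp; the last joint's range is limited). The gripper opens to 87 mm and grips with 3 to 60 N. Pads are 19 mm wide; open, the fingers measure 117 mm over their backs; the gripper's body (75 mm by 190 mm) begins 51 mm behind the grasp point.
Start: joints at [0.808, 18.392, -4.016, 83.108, 1.295, 78.541, -3.26], TCP at [650.02, -0.025, 222.587] pointing down, gripper open.
Joint ranges: [-163.93, 163.93], [-17.29, 119.83], [-79.2, 71.16], [3.27, 140.29], [-89.18, 269.18], [5.43, 117.66], [-154.24, 154.24]. Speed limits (degrees/s): [147.25, 147.25, 180, 180, 180, 180, 180].

INTERFACE

Orientations are given as [roll, pitch, yaw] about the fixed x, y, z axes, in that order (R = Rz(yaw) Ry(pitch) Rx(roll)).
In Python, from cell import telemetry, capture, camera_info, arm, search_frame gives the robot as it stands. The module is installed in compiled form; this text tells all that it offers.
- The arm moves only by the shell command python3 -m pendant 'ROWS' [OPENING] [FORCE]. ROWS is JSON, a list of rows, each a list of 6 numbers: the shift along the tool's x, y, z normalised to -1 to 1, where 1 is 50 cm, then the turn, a rotation vector about the tool's x, y, z normalised to -1 to 1, where 1 is 180 degrees. A call has exactly 8 rows; each row is the pose to reach, as a shift and turn from the pose commanded when the call began, along the tool's axes at that moment, turning the shorter way round; what a row does not reach only later rows make up. A row lasts 1/12 s, in which the tool goes at most 41.7 mm and 7.16 degrees, less where a joint would pass 70% of its speed; a pose out of reach is approached as far as the arm can. A call with a number of a shift or a turn outside -1 to 1 is refused whole. A call with a gripper value outside its range is refused whole. OPENING is the opening, from 0 (shut) to 1 (fully open), set as the call begins (- or left out, the last holds). The fingers move at their own pace and stop on an object; FORCE is the grip in N (left out, the last holds). Time passes only in rows, so rows that repeat a pose let the fingers close, or fill a call up. It gives the time, the measured TCP pose, the force, the opening and the grip force at its end, in the units of the state.
- telemetry.get_state(): the state, without advancing time (a new reading comes with each control period).
- capture(name): name is "scene" or "side" or "wrist"; returns the picture (480x640x3 uint8, red, green, blue); there is no depth.
- camera_info(name): a dict with "mtx" (3x3 intrinsics, pixels), "camera_from_world" (4x4, takes a point from world to camera coordinates). Camera axes: x right, y up, looking along -z (the intrinsics and any distortion apply to the point x, -y, -z); pixel columns grow to the right and rows downward; lengths in mm; the calibration is good to about 2 mm. A picture is of the moment at which its call begins: read the wrist's pose just before it. camera_info takes no time and is no camera call; for the wrist camera it gives the pose at the moment of the call.
- arm.close_job(): hands the job in; it is judged then, once.
Trained networks look in the newest picture that a camera, given by its name, has taken for a name from the list of things; names that differ only in an ending like _2 or _b are one class to them, and where a whole thing is asked for, a point or a joint stands for the part that bears it (a point fixed in the world has none). Each returns a list of dicts, best first, with "score" (0 to 1); they miss things now and then, are a little off and sometimes report something else, mostly with a low value. They report only what shows in the picture. A call takes as long as a camera call. They do not tell look-alikes from the thing itself.
- search_frame(camera, query): "centre" ([x, y, z] in mm, in world coordinates, good to about 4 mm: the middle of the surface that is visible of it).
The state is a dict: "clock": time; "joint_positions": joint angles; "joint_velocities": joint speeds; "tau": joint torques, N m; "position": TCP position; "tcp_rot": TCP orientation; "wrist_force": force on the tool from outside, world axes, zero at the start; "moment": the same for the moment, N m; "grip_width": finger opening in mm; "grasp_force": force on a finger pad.
Only numpy, scipy, OpenCV 4.12 (cv2) and the standard library are available. Lean on these libraries where they do the work, as an engineer would, in place of code of your own. Each camera call takes 0.05 s, during which the arm holds its last target. There are 200 camera calls.

TASK

Unlock the showroom's takings box: only one of the three keys in the rack turns its lock, so try them in turn, pushing each fully home, until one turns clockwise a full quarter turn. Leave that key in the turned lock, with the other two hanging in the rack, and do not disturb the other things on the counter.

Things in the scene. Friction and masses are not known exactly. Their poses are not given: they have to be found in the camera images.
- till: fixed steel takings box, 200 mm deep (x), 220 wide (y), 90 high in front, 183 at the back. Its lid slopes 25 degrees down towards the box's front (-x, roughly facing the robot), with the lock in its middle. Origin: centre of the underside, z up. Parts inside, out of sight, decide which of the keys turns the lock; this changes from start to start.
- lockface: the lock. Origin: centre of the keyhole on the square brass face (44 mm, in a steel ring 73 mm across), 3 mm proud of the lid. z: lock axis, out of the lid, 25 degrees off vertical; x up the slope; y level. At lock = 0 the slot runs along y: 33 (y) by 10 mm (x), with a funnel mouth 38 by 18 mm. Key goes in along -z; fully home when its collar sits on the face (key origin here).
- lock (a joint): angle of the brass face, rad: 0 locked (start), grows clockwise seen from outside, to a stop at 1.571 (quarter turn, unlocked). Friction 0.04 N m, no spring: stays where left. A key has about 0.14 rad of play in the slot. A key that does not fit stops solid with this below 0.6; the one that fits, fully home, turns on freely.
- rack: fixed plywood key rack: board 80 mm (x) by 250 mm (y), 12 thick, on two end panels, top 85 mm above the counter. Origin: centre of its underside, on the counter; z up. Three slots on x = 0 at y = -75, 0, 75 mm, each 37 mm (y) by 15 mm (x); a key hangs in each by its collar, bow up, blade along y.
- key_1: key, 112 mm long, 220 g, steel. Origin: centre of the collar's underside; z up to the bow. Bow: flat, 10 mm (x) by 44 mm (y), z 5 to 53, hang hole at z 35 to 45; collar: 40 mm disc, z 0 to 5; blade 6 mm (x) by 28 mm (y), down to z -53, small tip to -59. Same either way round (half turn about z). Blade edges have 11 mm notches centred at z -21. In any rack slot.
- key_2: key like key_1 in size, origin, axes and bow, but the notches in its blade edges are centred at z = -32 mm. Starts in any of the rack's slots.
- key_3: key like key_1 in size, origin, axes and bow, but the notches in its blade edges are centred at z = -43 mm. Starts in any of the rack's slots.
- bowl: bystander: steel mixing bowl, 150 mm across, 55 mm high; origin under its centre.
- cooker: bystander: red slow cooker with an earthenware lid, about 230 mm over its ears, 157 mm high; origin under its centre.
- canister: bystander: steel canister 70 mm across, 120 mm high; origin under its centre.
Not all that is in view belongs to the job. Leave any green or orange look-alike of the key_3 alone. Leave any green look-alike of the key_1 alone.

How it is judged (in metres and radians):
On the way, in this order (a step that is already met when the one before it is completed fails the run):
1. a key is fully home in the lock, still locked (((distance between key_1 and lockface below 0.006 m and z of key_1 in the frame of lockface below 0.0035 m and angle between the z axis of key_1 and the z axis of lockface, either way round below 0.12 rad) or (distance between key_2 and lockface below 0.006 m and z of key_2 in the frame of lockface below 0.0035 m and angle between the z axis of key_2 and the z axis of lockface, either way round below 0.12 rad) or (distance between key_3 and lockface below 0.006 m and z of key_3 in the frame of lockface below 0.0035 m and angle between the z axis of key_3 and the z axis of lockface, either way round below 0.12 rad)) and value of joint lock below 0.3 rad), for 0.1 s.
2. the lock is turned to unlocked by a key that is fully home (((distance between key_1 and lockface below 0.006 m and z of key_1 in the frame of lockface below 0.0035 m and angle between the z axis of key_1 and the z axis of lockface, either way round below 0.12 rad) or (distance between key_2 and lockface below 0.006 m and z of key_2 in the frame of lockface below 0.0035 m and angle between the z axis of key_2 and the z axis of lockface, either way round below 0.12 rad) or (distance between key_3 and lockface below 0.006 m and z of key_3 in the frame of lockface below 0.0035 m and angle between the z axis of key_3 and the z axis of lockface, either way round below 0.12 rad)) and value of joint lock above 1.2 rad), for 0.2 s.
At the end, for the whole second after the job is handed in: Lock turned past 1.2 rad and at rest; the key that turned it still fully home in it (within 6 mm of centre, under 3.5 mm out, 0.12 rad); the other two hang in rack slots (collar within 5 mm of its top, 15 mm of its centre line, upright to 0.15 rad, at rest) (value of joint lock above 1.2 rad and velocity of joint lock between -0.1 and 0.1 rad/s and (((distance between key_1 and lockface below 0.006 m and z of key_1 in the frame of lockface below 0.0035 m and angle between the z axis of key_1 and the z axis of lockface, either way round below 0.12 rad) and (z of key_2 in the frame of rack between 0.08 and 0.09 m and x of key_2 in the frame of rack between -0.015 and 0.015 m and y of key_2 in the frame of rack between -0.09 and 0.09 m and angle between key_2's own z axis and vertical below 0.15 rad and linear speed of key_2 below 0.02 m/s) and (z of key_3 in the frame of rack between 0.08 and 0.09 m and x of key_3 in the frame of rack between -0.015 and 0.015 m and y of key_3 in the frame of rack between -0.09 and 0.09 m and angle between key_3's own z axis and vertical below 0.15 rad and linear speed of key_3 below 0.02 m/s)) or ((distance between key_2 and lockface below 0.006 m and z of key_2 in the frame of lockface below 0.0035 m and angle between the z axis of key_2 and the z axis of lockface, either way round below 0.12 rad) and (z of key_1 in the frame of rack between 0.08 and 0.09 m and x of key_1 in the frame of rack between -0.015 and 0.015 m and y of key_1 in the frame of rack between -0.09 and 0.09 m and angle between key_1's own z axis and vertical below 0.15 rad and linear speed of key_1 below 0.02 m/s) and (z of key_3 in the frame of rack between 0.08 and 0.09 m and x of key_3 in the frame of rack between -0.015 and 0.015 m and y of key_3 in the frame of rack between -0.09 and 0.09 m and angle between key_3's own z axis and vertical below 0.15 rad and linear speed of key_3 below 0.02 m/s)) or ((distance between key_3 and lockface below 0.006 m and z of key_3 in the frame of lockface below 0.0035 m and angle between the z axis of key_3 and the z axis of lockface, either way round below 0.12 rad) and (z of key_1 in the frame of rack between 0.08 and 0.09 m and x of key_1 in the frame of rack between -0.015 and 0.015 m and y of key_1 in the frame of rack between -0.09 and 0.09 m and angle between key_1's own z axis and vertical below 0.15 rad and linear speed of key_1 below 0.02 m/s) and (z of key_2 in the frame of rack between 0.08 and 0.09 m and x of key_2 in the frame of rack between -0.015 and 0.015 m and y of key_2 in the frame of rack between -0.09 and 0.09 m and angle between key_2's own z axis and vertical below 0.15 rad and linear speed of key_2 below 0.02 m/s)))); the robot touches nothing.
It fails at once if the bowl is pushed from its place by more than 30 mm or knocked over (distance of bowl from where it was at the start of the episode above 0.03 m or angle between bowl's own z axis and vertical above 0.5 rad).
It fails at once if the cooker is pushed from its place by more than 30 mm or knocked over (distance of cooker from where it was at the start of the episode above 0.03 m or angle between cooker's own z axis and vertical above 0.5 rad).
It fails at once if the canister is pushed from its place by more than 30 mm or knocked over (distance of canister from where it was at the start of the episode above 0.03 m or angle between canister's own z axis and vertical above 0.5 rad).
It also fails if it takes over 72 s, if anything falls off the work surface, if the arm or the gripper's body presses on something with over 40 N, if the wrist force passes 120 N, or if a joint passes its speed limit or range.

## Working session

There is one attempt and no reset: what is moved stays moved. The work goes in short steps, Python scripts to look and compute and a shell command to move; the robot and the scene stay as the last step left them, time stands still between calls to the robot, and variables do not carry over. Pictures are saved under pics/ and viewed, at most 10 in all, crops included, and the job is handed in when it is done.

```bash
mkdir -p pics; python3 - <<'E'
from cell import telemetry, capture, camera_info, arm, search_frame
import cv2, numpy as np
ims=[]
for n in ("scene","side"):
    im=capture(n); ims.append(im[:,:,::-1])
    ci=camera_info(n); print(n,np.round(ci["mtx"],1).tolist(),np.round(ci["camera_from_world"],3).tolist(),[k for k in ci])
    for q in ("till","lockface","rack","key_1","bowl","cooker","canister"):
        print(q,[(np.round(d["centre"]).tolist(),round(d["score"],2)) for d in search_frame(n,q)])
cv2.imwrite("pics/scene.png",ims[0]);cv2.imwrite("pics/side.png",ims[1])
s=telemetry.get_state();print(s["clock"],s["position"],s["tcp_rot"],s["grip_width"])
ci=camera_info("wrist");print(np.round(ci["mtx"],1).tolist(),np.round(ci["camera_from_world"],3).tolist())
E
```

```text
scene [[470.9, 0.0, 319.8], [0.0, 470.9, 241.5], [0.0, 0.0, 1.0]] [[0.684, 0.73, 0.017, -397.173], [-0.482, 0.433, 0.762, 191.77], [0.549, -0.529, 0.647, -1609.219], [0.0, 0.0, 0.0, 1.0]] ['mtx', 'camera_from_world']
till [([699.0, 34.0, 116.0], 0.59)]
lockface [([628.0, 91.0, 142.0], 0.49)]
rack [([561.0, -332.0, 84.0], 0.69)]
key_1 [([430.0, -201.0, 79.0], 0.96), ([435.0, -350.0, 69.0], 0.83), ([539.0, -383.0, 116.0], 0.78), ([524.0, -120.0, 77.0], 0.62), ([550.0, -230.0, 113.0], 0.57)]
bowl [([750.0, -194.0, 24.0], 0.85)]
cooker [([674.0, 376.0, 123.0], 0.71), ([548.0, -232.0, 115.0], 0.23)]
canister [([464.0, 292.0, 120.0], 0.63)]
side [[582.7, 0.0, 325.0], [0.0, 582.7, 236.1], [0.0, 0.0, 1.0]] [[0.977, -0.214, 0.011, -589.132], [0.134, 0.648, 0.75, -154.441], [-0.168, -0.731, 0.662, -1203.34], [0.0, 0.0, 0.0, 1.0]] ['mtx', 'camera_from_world']
till [([623.0, 2.0, 117.0], 0.89)]
lockface [([622.0, 86.0, 137.0], 0.77)]
rack [([525.0, -361.0, 83.0], 0.84), ([624.0, 86.0, 134.0], 0.67), ([622.0, 1.0, 115.0], 0.47)]
key_1 [([424.0, -358.0, 78.0], 0.94), ([535.0, -313.0, 100.0], 0.86), ([428.0, -207.0, 80.0], 0.77), ([526.0, -126.0, 80.0], 0.75), ([542.0, -237.0, 103.0], 0.63), ([529.0, -382.0, 104.0], 0.59)]
bowl [([780.0, -178.0, 22.0], 0.76)]
cooker [([604.0, 385.0, 128.0], 0.84), ([527.0, -363.0, 84.0], 0.5)]
canister [([462.0, 265.0, 77.0], 0.93)]
0.8 [ 6.50019867e+02 -1.46210451e-02  2.22591531e+02] [1.79994865e+02 1.90916886e-03 9.00023428e+01] 87.2692797457093
[[362.6, 0.0, 322.9], [0.0, 362.6, 241.2], [0.0, 0.0, 1.0]] [[1.0, 0.0, 0.0, -650.412], [-0.0, 0.966, -0.257, 30.797], [-0.0, 0.257, 0.966, -388.189], [0.0, 0.0, 0.0, 1.0]]
```

View pics/scene.png

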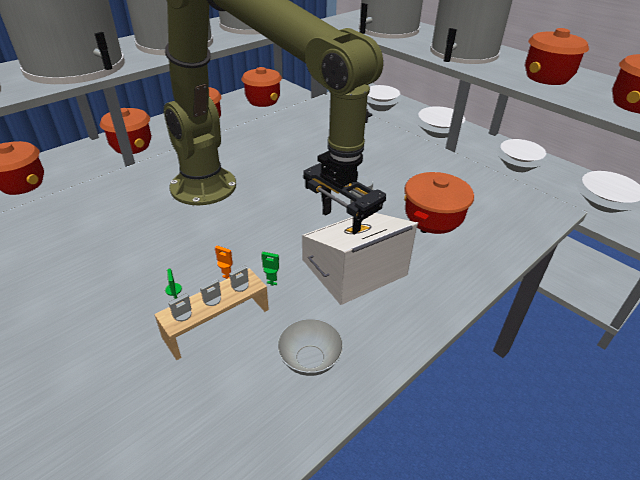

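View pics/side.png

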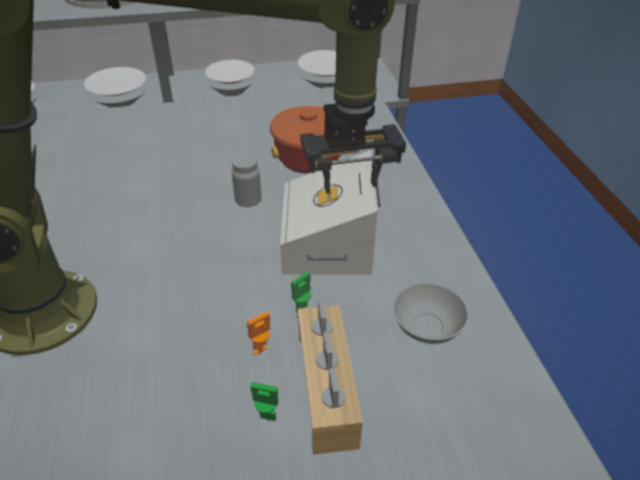

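The two pictures show three grey keys in the wooden rack: scene pixels (181,307), (211,292) and (240,279). The look-alikes, green at (173,285) and (271,265) and orange at (224,260), stand loose beside it. The grey ones fit, since they are steel and in the rack. The lock is at (357,229) in the scene picture and (327,195) in the side one. I'll take a wrist picture of the lock now, then one over the rack.

```bash
cat > h.py <<'E'
from cell import telemetry, capture, camera_info, arm, search_frame
import cv2, numpy as np
from scipy.spatial.transform import Rotation as R
def snap(n,f):
    ci=camera_info(n); im=capture(n)[:,:,::-1].copy(); cv2.imwrite(f"pics/{f}.png",im); np.savez(f"pics/{f}.npz",K=ci["mtx"],T=ci["camera_from_world"]); return im
def ray(f,uv):
    d=np.load(f"pics/{f}.npz"); K,T=d["K"],d["T"]; uv=np.atleast_2d(uv).astype(float)
    c=np.c_[(uv[:,0]-K[0,2])/K[0,0],-(uv[:,1]-K[1,2])/K[1,1],-np.ones(len(uv))]
    return -T[:3,:3].T@T[:3,3], c@T[:3,:3]
def onplane(f,uv,p,n):
    o,d=ray(f,uv); p,n=np.array(p,float),np.array(n,float); return o+d*(((p-o)@n)/(d@n))[:,None]
def proj(f,P):
    d=np.load(f"pics/{f}.npz"); P=np.atleast_2d(P); c=P@d["T"][:3,:3].T+d["T"][:3,3]
    return np.c_[d["K"][0,2]+d["K"][0,0]*c[:,0]/-c[:,2], d["K"][1,2]-d["K"][1,1]*c[:,1]/-c[:,2]]
def rows(pos,rpy):
    "normalised shift and turn from the present pose to the target"
    s=telemetry.get_state(); A=R.from_euler("xyz",s["tcp_rot"],degrees=True)
    d=A.inv().apply(np.array(pos)-s["position"])/500; w=(A.inv()*R.from_euler("xyz",rpy,degrees=True)).as_rotvec()/np.pi
    return np.round(np.r_[d,w],4).tolist()
def st():
    s=telemetry.get_state(); print(round(s["clock"],2),np.round(s["position"],1),np.round(s["tcp_rot"],2),"F",np.round(s["wrist_force"],1),"M",np.round(s["moment"],2),"w",round(s["grip_width"],1),"g",round(s["grasp_force"],1))
E
python3 -c "
from h import *
snap('wrist','w0')"
python3 -m pendant '[[-0.6,-0.23,0,0,0,0],[-0.6,-0.23,0,0,0,0],[-0.6,-0.23,0,0,0,0],[-0.6,-0.23,0,0,0,0],[-0.6,-0.23,0,0,0,0],[-0.6,-0.23,0,0,0,0],[-0.6,-0.23,0,0,0,0],[-0.6,-0.23,0,0,0,0]]' 1 30
python3 - <<'E'
from h import *
import time
st()
im=snap('wrist','w1'); st()
for q in ("key_1","rack"): print(q,[(np.round(d["centre"]).tolist(),round(d["score"],2)) for d in search_frame("wrist",q)])
a=cv2.imread("pics/w0.png")
both=np.hstack([a[40:260,160:460],im[60:460,120:520][:400]][0:1]); 
l=cv2.resize(a[40:240,180:380],(600,600),interpolation=cv2.INTER_CUBIC); cv2.imwrite("pics/w0c.png",l)
E
```

```text
clock: 1.52
position: [532.5, -304.7, 223.0]
tcp_rot: [-180.0, 0.1, 89.8]
wrist_force: [-0.6, -0.0, 0.2]
grip_width: 87.3
grasp_force: 0.0
1.52 [ 532.5 -304.7  223. ] [-1.7999e+02  1.3000e-01  8.9770e+01] F [-0.6 -0.   0.2] M [-0.01  0.05  0.02] w 87.3 g 0.0
1.57 [ 529.2 -311.5  222.9] [-179.88    0.38   89.31] F [-2.  -5.4 -0.2] M [-0.36  0.18  0.04] w 87.0 g 0.0
key_1 [([526.0, -374.0, 106.0], 0.96), ([542.0, -226.0, 90.0], 0.93), ([457.0, -269.0, 25.0], 0.8), ([536.0, -302.0, 87.0], 0.72), ([397.0, -374.0, 34.0], 0.71)]
rack [([536.0, -268.0, 85.0], 0.64)]
```

View pics/w0c.png

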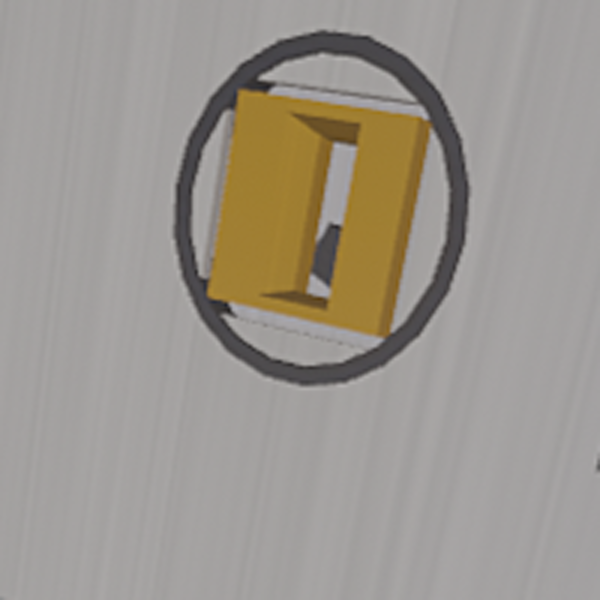

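View pics/w1.png

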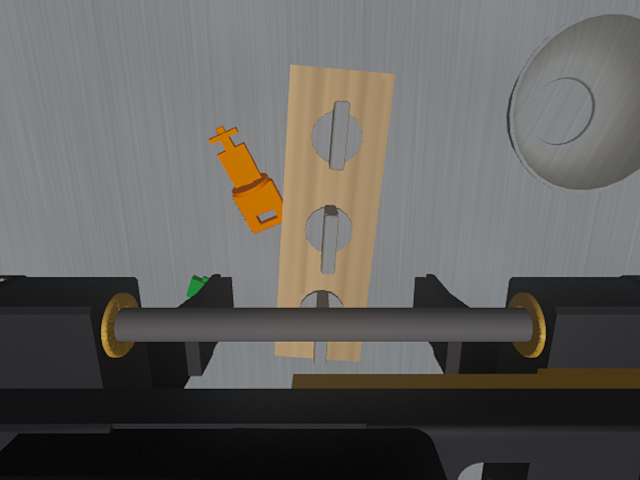

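The lock crop shows the brass face with corners at about (259,70), (319,78), (305,151), (249,139) in the full picture, and the slot along y. In w1 the three steel keys hang in the rack, collars at (337,135), (328,230) and (321,310). The orange look-alike lies flat at (250,180), and a green one is at (197,287). Now I fit the poses.

```bash
python3 - <<'E'
from h import *
from scipy.optimize import least_squares
uv=np.array([[237,90],[417,116],[378,335],[208,297]])/3+[180,40]-[0.33,0.33]
def L(p,z): return p[:2].tolist()+[z]
S=np.array([[-22,22,0],[22,22,0],[22,-22,0],[-22,-22,0]],float)
def model(p): return R.from_euler("yz",[-25,p[3]],degrees=True).apply(S)+[p[0],p[1],p[2]]
for fz in (True,False):
    f=lambda q:(proj("w0",model([q[0],q[1],139.2 if fz else q[2],q[-1]]))-uv).ravel()
    s=least_squares(f,[622,87,-5.] if fz else [622,87,139,-5.]); print(np.round(s.x,2),np.round(s.fun,1))
# ring check
c=s.x
b=onplane("w1",[[290,66],[394,73],[275,355],[360,361]],[0,0,85],[0,0,1]); print(np.round(b,1))
print("sides",np.linalg.norm(b[0]-b[1]),np.linalg.norm(b[0]-b[2]))
k=onplane("w1",[[337,135],[328,230],[321.5,312]],[0,0,90],[0,0,1]); print("collars",np.round(k,1))
st()
E
python3 - <<'E'
import cv2
a=cv2.imread("pics/w1.png")[50:330,220:460]; cv2.imwrite("pics/w1c.png",cv2.resize(a,None,fx=2.1,fy=2.1,interpolation=2))
E
```

```text
[624.27  91.29 -11.44] [-0.1 -0.2  0.6 -0.7 -0.1  0.5 -0.5  0.6]
[623.98  91.57 136.23 -11.43] [ 0.3  0.2  0.1 -0.4 -0.4 -0.  -0.   0.2]
[[ 508.5 -177.3   85. ]
 [ 587.2 -182.5   85. ]
 [ 487.8 -423.6   85. ]
 [ 567.  -430.3   85. ]]
sides 78.83797390587888 247.18150198129317
collars [[ 544.1 -227.5   90. ]
 [ 537.1 -303.3   90. ]
 [ 531.3 -377.7   90. ]]
1.67 [ 533.  -303.9  222.7] [-1.7998e+02  7.0000e-02  8.9610e+01] F [ 0.4  0.3 -0.5] M [ 0.06 -0.01 -0.03] w 87.2 g 0.0
```

View pics/w1c.png

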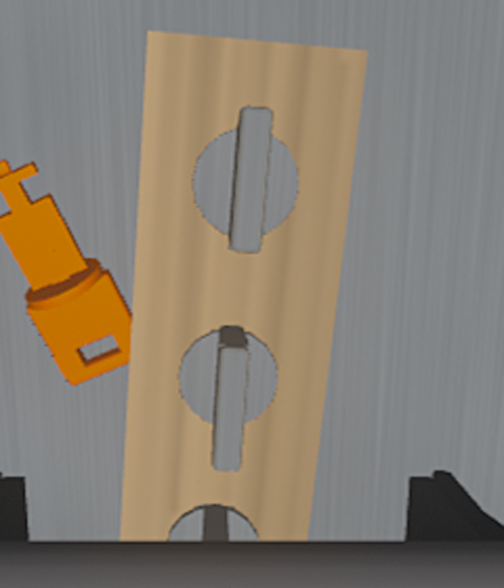

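The enlarged crop confirms the three keys in the rack are bare steel. The orange look-alike at (250,180) lies beside the rack. I take the far-end key (337,135) first.

```bash
python3 -m pendant '[[0.152,0.02,0,0,0,0.0245],[0.152,0.02,0,0,0,0.0245],[0.152,0.02,0.04,0,0,0.0245],[0.152,0.02,0.12,0,0,0.0245],[0.152,0.02,0.2,0,0,0.0245],[0.152,0.02,0.249,0,0,0.0245],[0.152,0.02,0.249,0,0,0.0245],[0.152,0.02,0.249,0,0,0.0245]]' 1 40
python3 -m pendant '[[0,0,0,0,0,0],[0,0,0,0,0,0],[0,0,0,0,0,0],[0,0,0,0,0,0],[0,0,0,0,0,0],[0,0,0,0,0,0],[0,0,0,0,0,0],[0,0,0,0,0,0]]' 0 40
python3 -c "
from h import *
st()"
```

```text
clock: 2.33
position: [544.8, -222.1, 97.3]
tcp_rot: [-179.9, -0.1, 85.7]
wrist_force: [0.9, -0.4, 0.3]
grip_width: 87.1
grasp_force: 0.0
clock: 3.0
position: [545.0, -224.1, 98.2]
tcp_rot: [180.0, 0.0, 85.6]
wrist_force: [0.3, 0.1, -0.7]
grip_width: 41.9
grasp_force: 0.0
3.0 [ 545.  -224.1   98.2] [180.     0.    85.59] F [ 0.3  0.1 -0.7] M [ 0.01 -0.06 -0.04] w 41.9 g 0.0
```

```bash
python3 -m pendant '[[-0.008,-0.002,0,0,0,0.002],[-0.008,-0.002,0,0,0,0.002],[-0.008,-0.002,0,0,0,0.002],[-0.008,-0.002,0,0,0,0.002],[-0.008,-0.002,0,0,0,0.002],[-0.008,-0.002,0,0,0,0.002],[-0.008,-0.002,0,0,0,0.002],[-0.008,-0.002,0,0,0,0.002]]' 0 40
python3 -m pendant '[[0,0,0,0,0,0],[0,0,0,0,0,0],[0,0,-0.04,0,0,0],[0,0,-0.08,0,0,0],[0,0,-0.16,0,0,0],[0,0,-0.24,0,0,0],[0,0,-0.3,0,0,0],[0,0,-0.3,0,0,0]]' 0 40
python3 - <<'E'
from h import *
st(); Rl=R.from_euler("yz",[-25,-11.4],degrees=True); n=Rl.apply([0,0,1])
print("n",n,"rpy",(Rl*R.from_euler("xyz",[180,0,90],degrees=True)).as_euler("xyz",degrees=True))
rpy=(Rl*R.from_euler("xyz",[180,0,90],degrees=True)).as_euler("xyz",degrees=True)
for h in (100,): print(np.array([624,91.4,139.2])+n*h, rows(np.array([624,91.4,139.2])+n*h,rpy))
E
```

```text
clock: 3.67
position: [543.7, -227.9, 98.0]
tcp_rot: [180.0, 0.0, 85.2]
wrist_force: [-0.6, 0.4, 0.7]
grip_width: 9.8
grasp_force: 40.0
clock: 4.33
position: [546.9, -229.1, 255.7]
tcp_rot: [179.3, 0.2, 85.2]
wrist_force: [1.0, -0.7, -1.7]
grip_width: 9.4
grasp_force: 40.0
4.33 [ 546.9 -229.1  255.7] [1.7933e+02 1.7000e-01 8.5230e+01] F [ 1.  -0.7 -1.7] M [-0.04 -0.09  0.01] w 9.4 g 40.0
n [-0.4142805   0.0835336   0.90630779] rpy [155.    0.   78.6]
[582.57195001  99.75336016 229.8307787 ] [0.6615, 0.0158, 0.0499, -0.135, -0.0073, 0.0364]
```

```bash
python3 -m pendant '[[0.66,0.023,0,-0.138,-0.006,0.0365],[0.66,0.023,0,-0.138,-0.006,0.0365],[0.66,0.023,0,-0.138,-0.006,0.0365],[0.66,0.023,0,-0.138,-0.006,0.0365],[0.66,0.023,0,-0.138,-0.006,0.0365],[0.66,0.023,0,-0.138,-0.006,0.0365],[0.66,0.023,0,-0.138,-0.006,0.0365],[0.66,0.023,0,-0.138,-0.006,0.0365]]'
python3 -m pendant '[[0,0,0,0,0,0],[0,0,0,0,0,0],[0,0,0,0,0,0],[0,0,0,0,0,0],[0,0,0,0,0,0],[0,0,0,0,0,0],[0,0,0,0,0,0],[0,0,0,0,0,0]]'
python3 - <<'E'
from h import *
st(); snap("wrist","w2"); n=np.array([-.4143,.0835,.9063])
print(rows(np.array([624,91.4,139.2])+n*100,[155,0,78.6]))
E
```

```text
clock: 5.0
position: [581.1, 102.5, 246.7]
tcp_rot: [155.2, -0.3, 78.7]
wrist_force: [0.8, -0.4, -2.6]
grip_width: 9.7
grasp_force: 40.0
clock: 5.67
position: [582.6, 99.3, 248.1]
tcp_rot: [155.1, -0.4, 78.6]
wrist_force: [0.1, 0.4, -2.6]
grip_width: 9.6
grasp_force: 40.0
5.67 [582.6  99.3 248.1] [155.14  -0.36  78.57] F [ 0.1  0.4 -2.6] M [ 0.09  0.71 -0.03] w 9.6 g 40.0
[0.0001, -0.0156, 0.0332, -0.0008, -0.0018, -0.0009]
```

View pics/w2.png

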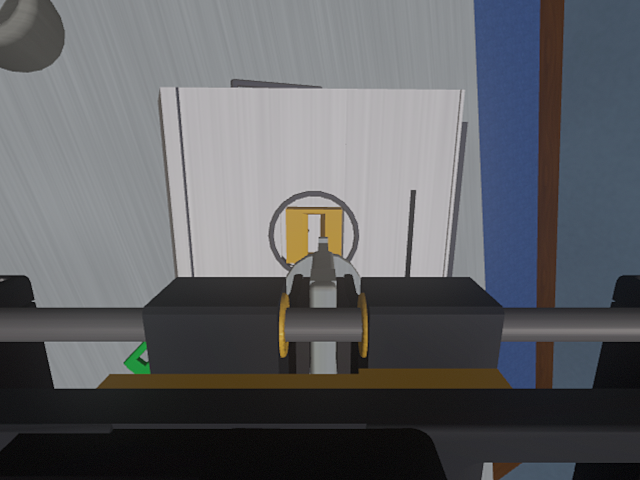

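The key (blade tip at about (323,238)) is squarely over the lid and parallel to the slot. The face's top corners are at about (286,208) and (342,208), the ring at columns 269–358. I check that against the fit and go down.

```bash
python3 - <<'E'
from h import *
Rl=R.from_euler("yz",[-25,-11.4],degrees=True); o=np.array([624,91.4,139.2])
P=o+Rl.apply([[-22,22,0],[22,22,0],[-36.5,0,-3],[36.5,0,-3],[0,36.5,-3],[5,19,0]])
print(np.round(proj("w2",P),1))
im=cv2.imread("pics/w2.png"); h=cv2.cvtColor(im,cv2.COLOR_BGR2HSV)
m=((h[...,0]>15)&(h[...,0]<30)&(h[...,1]>130)); m[260:]=0
for r in (212,220,230,240): 
    c=np.where(m[r,240:400])[0]+240; print(r,c.min(),c.max(), [int(x) for x in c[1:][np.diff(c)>1]],[int(x) for x in c[:-1][np.diff(c)>1]])
for c in (290,300,335): r=np.where(m[:,c])[0]; print(c,r.min(),r.max(), h[r.min()-2:r.min()+5,c].tolist())
E
```

```text
[[285.1 209.7]
 [342.  209.5]
 [268.1 236.4]
 [359.8 236.2]
 [313.5 190.3]
 [320.  213.4]]
212 286 341 [] []
220 286 341 [321, 325] [307, 321]
230 287 340 [321, 325] [307, 321]
240 287 340 [329] [307]
290 209 259 [[17, 129, 89], [17, 121, 110], [20, 145, 158], [21, 152, 184], [20, 152, 179], [21, 152, 178], [21, 152, 178]]
300 207 259 [[140, 4, 191], [128, 6, 181], [17, 142, 88], [17, 115, 100], [19, 140, 144], [21, 154, 185], [21, 152, 179]]
335 209 253 [[18, 97, 110], [17, 108, 90], [18, 135, 132], [21, 155, 187], [21, 152, 179], [20, 152, 179], [21, 152, 178]]
```

```bash
python3 -m pendant '[[0,-0.0156,0.03,-0.0008,-0.0018,-0.0009],[0,-0.0156,0.0332,-0.0008,-0.0018,-0.0009],[0,-0.0156,0.0332,-0.0008,-0.0018,-0.0009],[0,-0.0156,0.06,-0.0008,-0.0018,-0.0009],[0,-0.0156,0.09,-0.0008,-0.0018,-0.0009],[0,-0.0156,0.12,-0.0008,-0.0018,-0.0009],[0,-0.0156,0.15,-0.0008,-0.0018,-0.0009],[0,-0.0156,0.173,-0.0008,-0.0018,-0.0009]]'
python3 - <<'E'
from h import *
st(); n=np.array([-.4143,.0835,.9063])
print(rows(np.array([624,91.4,139.2])+n*13,[155,0,78.6]))
E
```

```text
clock: 6.38
position: [611.9, 94.2, 164.9]
tcp_rot: [155.0, 0.0, 78.6]
wrist_force: [0.0, -0.3, -2.9]
grip_width: 9.4
grasp_force: 40.0
6.38 [611.9  94.2 164.9] [1.5504e+02 1.0000e-02 7.8620e+01] F [ 0.  -0.3 -2.9] M [ 0.14  0.78 -0.05] w 9.4 g 40.0
[-0.0008, 0.0007, 0.0311, -0.0002, 0.0, 0.0001]
```

```bash
python3 -m pendant '[[0,0,0.006,0,0,0],[0,0,0.012,0,0,0],[0,0,0.018,0,0,0],[0,0,0.024,0,0,0],[0,0,0.028,0,0,0],[0,0,0.032,0,0,0],[0,0,0.034,0,0,0],[0,0,0.034,0,0,0]]'
python3 - <<'E'
from h import *
st(); s=telemetry.get_state(); n=np.array([-.4143,.0835,.9063]);  d=s["position"]-np.array([624,91.4,139.2])
Rl=R.from_euler("yz",[-25,-11.4],degrees=True); print("in lock frame",Rl.inv().apply(d),"F",Rl.inv().apply(s["wrist_force"]))
E
```

```text
clock: 7.05
position: [618.6, 93.3, 151.2]
tcp_rot: [155.0, 0.0, 78.6]
wrist_force: [-0.2, 0.5, -2.7]
grip_width: 9.9
grasp_force: 40.0
7.05 [618.6  93.3 151.2] [1.5498e+02 1.0000e-02 7.8650e+01] F [-0.2  0.5 -2.7] M [0.15 0.76 0.01] w 9.9 g 40.0
in lock frame [-0.10024864  0.80163246 13.31410435] F [-1.36867076  0.45893377 -2.3347412 ]
```

```bash
sed -i '$a\
def lk():\
    s=telemetry.get_state(); Rl=R.from_euler("yz",[-25,-11.4],degrees=True).inv(); print("lock frame",np.round(Rl.apply(s["position"]-np.array([624,91.4,139.2])),1),"F",np.round(Rl.apply(s["wrist_force"]),1),"M",np.round(Rl.apply(s["moment"]),2))' h.py
python3 -m pendant '[[0,0,0.001,0,0,0],[0,0,0.002,0,0,0],[0,0,0.003,0,0,0],[0,0,0.004,0,0,0],[0,0,0.004,0,0,0],[0,0,0.004,0,0,0],[0,0,0.004,0,0,0],[0,0,0.004,0,0,0]]'
python3 -c "from h import *;lk()"
python3 -m pendant '[[0,0,0.001,0,0,0],[0,0,0.002,0,0,0],[0,0,0.002,0,0,0],[0,0,0.002,0,0,0],[0,0,0.002,0,0,0],[0,0,0.002,0,0,0],[0,0,0.002,0,0,0],[0,0,0.002,0,0,0]]'
python3 -c "from h import *;lk();st()"
```

```text
clock: 7.72
position: [618.7, 93.4, 151.0]
tcp_rot: [155.0, 0.1, 78.6]
wrist_force: [-12.1, -1.1, 11.5]
grip_width: 9.6
grasp_force: 40.0
lock frame [-0.   0.9 13.1] F [-5.7 -3.5 15.3] M [-0.77  1.99  0.03]
clock: 8.38
position: [618.8, 93.4, 150.9]
tcp_rot: [155.0, 0.1, 78.6]
wrist_force: [-18.2, -0.5, 17.0]
grip_width: 9.7
grasp_force: 40.0
lock frame [-0.   0.9 13. ] F [-8.9 -4.1 22.9] M [-1.08  2.64 -0.07]
8.38 [618.8  93.4 150.9] [1.5498e+02 1.0000e-01 7.8620e+01] F [-18.2  -0.5  17. ] M [-0.41  2.78 -0.52] w 9.7 g 40.0
```

```bash
python3 -m pendant '[[0,0,0,0,0,0.02],[0,0,0,0,0,0.04],[0,0,0,0,0,0.055],[0,0,0,0,0,0.07],[0,0,0,0,0,0.085],[0,0,0,0,0,0.1],[0,0,0,0,0,0.11],[0,0,0,0,0,0.11]]'
python3 -c "from h import *;lk();st();s=telemetry.get_state();print(np.round(s['joint_positions'],1))"
```

```text
clock: 9.05
position: [619.0, 93.3, 151.1]
tcp_rot: [156.3, -8.2, 60.5]
wrist_force: [-17.6, -0.9, 16.9]
grip_width: 9.8
grasp_force: 40.0
lock frame [ 0.2  0.9 13. ] F [-8.3 -4.4 22.6] M [-1.1   2.43 -0.05]
9.05 [619.   93.3 151.1] [156.25  -8.19  60.49] F [-17.6  -0.9  16.9] M [-0.47  2.58 -0.51] w 9.8 g 40.0
[  1.5   3.8 -20.2 113.2  20.   42.9 -61.9]
```

```bash
python3 -m pendant '[[0,0,0,0,0,0.015],[0,0,0,0,0,0.03],[0,0,0,0,0,0.045],[0,0,0,0,0,0.06],[0,0,0,0,0,0.075],[0,0,0,0,0,0.09],[0,0,0,0,0,0.1],[0,0,0,0,0,0.1]]'
python3 -c "from h import *;lk();st();s=telemetry.get_state();print(np.round(s['joint_positions'],1))"
```

```text
clock: 9.72
position: [619.2, 93.3, 151.2]
tcp_rot: [159.7, -15.0, 43.5]
wrist_force: [-17.3, -1.1, 17.7]
grip_width: 10.0
grasp_force: 40.0
lock frame [ 0.5  0.9 13. ] F [-7.7 -4.5 23.1] M [-1.16  2.4  -0.06]
9.72 [619.2  93.3 151.2] [159.69 -15.01  43.47] F [-17.3  -1.1  17.7] M [-0.53  2.55 -0.55] w 10.0 g 40.0
[  0.7   3.7 -19.4 113.3  20.   42.9 -79.9]
```

```bash
python3 -m pendant '[[0,0,0,0,0,0.015],[0,0,0,0,0,0.03],[0,0,0,0,0,0.045],[0,0,0,0,0,0.055],[0,0,0,0,0,0.065],[0,0,0,0,0,0.07],[0,0,0,0,0,0.07],[0,0,0,0,0,0.07]]'
python3 -c "from h import *;lk();st()"
```

```text
clock: 10.38
position: [619.3, 93.1, 151.2]
tcp_rot: [163.3, -19.0, 31.0]
wrist_force: [-16.2, -0.3, 17.0]
grip_width: 9.7
grasp_force: 40.0
lock frame [ 0.6  0.8 13. ] F [-7.1 -3.5 22.1] M [-1.13  2.29 -0.01]
10.38 [619.3  93.1 151.2] [163.33 -19.    31.03] F [-16.2  -0.3  17. ] M [-0.54  2.44 -0.49] w 9.7 g 40.0
```

The tool has turned past 50° with almost no moment, so this key looks right. I turn on.

```bash
python3 -m pendant '[[0,0,0,0,0,0.03],[0,0,0,0,0,0.06],[0,0,0,0,0,0.09],[0,0,0,0,0,0.12],[0,0,0,0,0,0.15],[0,0,0,0,0,0.18],[0,0,0,0,0,0.2],[0,0,0,0,0,0.2]]'
python3 -c "from h import *;lk();st()"
python3 -m pendant '[[0,0,0,0,0,0.01],[0,0,0,0,0,0.02],[0,0,0,0,0,0.03],[0,0,0,0,0,0.035],[0,0,0,0,0,0.035],[0,0,0,0,0,0.035],[0,0,0,0,0,0.035],[0,0,0,0,0,0.035]]'
python3 -c "from h import *;lk();st();s=telemetry.get_state();print(np.round(s['joint_positions'],1))"
```

```text
clock: 11.05
position: [619.4, 92.7, 151.3]
tcp_rot: [178.3, -25.0, -7.6]
wrist_force: [-15.8, -1.2, 17.3]
grip_width: 9.8
grasp_force: 40.0
lock frame [ 0.8  0.4 13. ] F [-6.5 -4.3 22.1] M [-1.26  2.26 -0.09]
11.05 [619.4  92.7 151.3] [178.29 -25.03  -7.56] F [-15.8  -1.2  17.3] M [-0.64  2.43 -0.61] w 9.8 g 40.0
clock: 11.72
position: [619.8, 92.9, 151.5]
tcp_rot: [-178.8, -25.1, -14.3]
wrist_force: [-15.1, -0.6, 16.4]
grip_width: 9.6
grasp_force: 40.0
lock frame [ 1.2  0.6 13. ] F [-6.4 -3.5 21.1] M [-1.16  2.08  0.12]
11.72 [619.8  92.9 151.5] [-178.82  -25.1   -14.32] F [-15.1  -0.6  16.4] M [-0.67  2.25 -0.38] w 9.6 g 40.0
[  -1.6    3.6  -17.   113.3   19.7   42.8 -134.5]
```

```bash
python3 -m pendant '[[0,0,-0.002,0,0,0],[0,0,-0.003,0,0,0],[0,0,-0.003,0,0,0],[0,0,-0.003,0,0,0],[0,0,-0.003,0,0,0],[0,0,-0.003,0,0,0],[0,0,-0.003,0,0,0],[0,0,-0.003,0,0,0]]'
python3 -c "from h import *;lk()"
python3 -m pendant '[[0,0,0,0,0,0],[0,0,0,0,0,0],[0,0,0,0,0,0],[0,0,0,0,0,0],[0,0,0,0,0,0],[0,0,0,0,0,0],[0,0,0,0,0,0],[0,0,0,0,0,0]]' 0.6
python3 -m pendant '[[0,0,-0.02,0,0,0],[0,0,-0.06,0,0,0],[0,0,-0.1,0,0,0],[0,0,-0.15,0,0,0],[0,0,-0.2,0,0,0],[0,0,-0.2,0,0,0],[0,0,-0.2,0,0,0],[0,0,-0.2,0,0,0]]'
python3 -c "
from h import *
st();a=snap('wrist','w3');b=snap('side','s3')
cv2.imwrite('pics/e.png',np.hstack([a[100:480,60:460],cv2.resize(b[140:460,240:400],None,fx=1.1875,fy=1.1875)]))"
```

```text
clock: 12.38
position: [619.7, 92.9, 151.6]
tcp_rot: [-178.8, -25.1, -14.3]
wrist_force: [-7.6, -1.7, 9.1]
grip_width: 9.7
grasp_force: 40.0
lock frame [ 1.2  0.6 13.1] F [-2.6 -3.1 11.3] M [-0.81  1.21  0.03]
clock: 13.05
position: [619.1, 93.2, 149.4]
tcp_rot: [-178.7, -25.0, -14.3]
wrist_force: [0.3, -0.3, -0.5]
grip_width: 49.9
grasp_force: 0.0
clock: 13.72
position: [577.4, 101.4, 240.2]
tcp_rot: [-178.8, -25.0, -14.3]
wrist_force: [-0.7, -0.0, -0.5]
grip_width: 52.4
grasp_force: 0.0
13.72 [577.4 101.4 240.2] [-178.76  -24.97  -14.33] F [-0.7 -0.  -0.5] M [0.13 0.61 0.02] w 52.4 g 0.0
```

View pics/e.png

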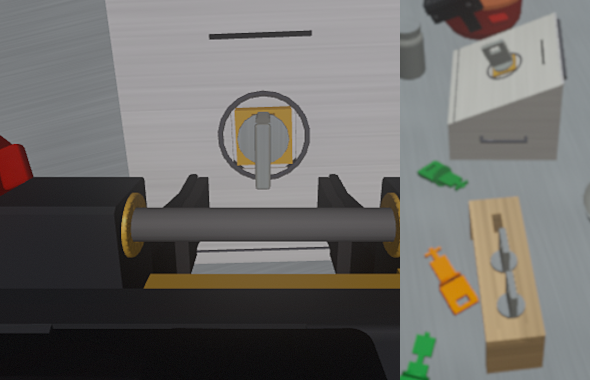

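The key stands in the turned lock (collar at about (324,237) in w3), and the other two hang in the rack. I check the key's depth numerically.

```bash
python3 - <<'E'
from h import *
Rl=R.from_euler("yz",[-25,-11.4],degrees=True); o=np.array([624,91.4,139.2])
a=np.linspace(0,2*np.pi,200)
im=cv2.imread("pics/w3.png"); g=cv2.resize(im[180:300,260:380],None,fx=5,fy=5,interpolation=cv2.INTER_CUBIC)
for dz,col in ((0,(0,0,255)),(6,(255,0,0))):
    for P in (np.c_[20*np.cos(a),20*np.sin(a),0*a+5+dz], np.array([[22,5,53+dz],[22,-5,53+dz],[-22,-5,53+dz],[-22,5,53+dz],[22,5,53+dz]])):
        q=(proj("w3",o+Rl.apply(P))-[260,180]+.5)*5
        cv2.polylines(g,[np.int32(q)],False,col,1)
cv2.imwrite("pics/chk.png",g)
E
```

```text
(no output)
```

View pics/chk.png

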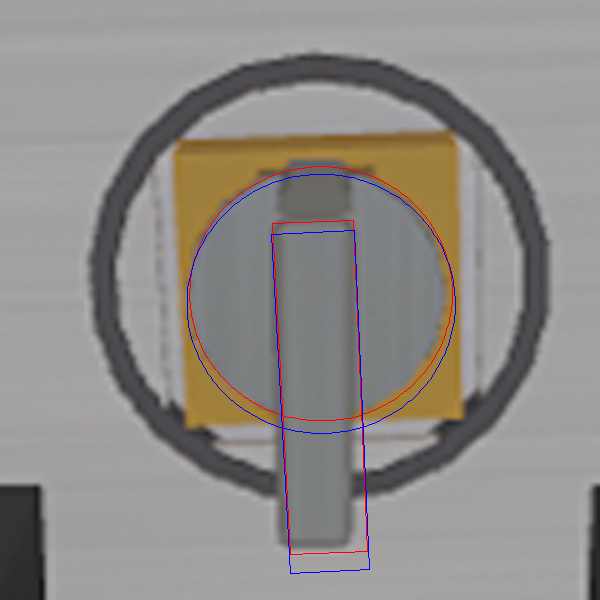

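```bash
python3 -c "from h import *;print(arm.close_job())"
```

```text
the job is handed in; nothing more can be done
None
```

The first key I tried, from the rack slot nearest the till, turned the lock about a quarter turn clockwise; I left it fully home, with the other two keys hanging in the rack, and handed the job in at about 14 s (no verdict was returned).

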